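Count three ferrite cores into the tray's trough

ROBOT

A 6-joint arm with a two-finger parallel gripper is mounted at the origin on the work surface. World frame = base frame: x ahead of the robot, y to its left, z up, the work surface at z = 0. Lengths are in m, angles in rad, forces in N, time in s.
With the tool pointing down it reaches from about 0.4 to 0.925 m from the base axis. Payload 3.4 kg.
Tool frame: the origin (TCP) lies on the centre line of the jaws, within the pads' length; the fingertips stand 14 mm ahead of it and the grasp point (between the pads) lies 5 mm behind it; y points along the fingers, z is the direction in which the jaws open and shut, and the axes are right-handed (so a half turn about y gives the same grasp; the last joint's range is limited). The gripper opens to 85 mm and grips with 20 to 120 N. Pads are 22 mm wide; open, the fingers measure 114 mm over their backs; the gripper's body (76 mm by 85 mm) begins 54 mm behind the grasp point. The pads swing forward as they close: fully open they stand 13 mm farther back than shut.
Start: joints at [1.192, 0.307, 1.506, -0, 1.328, -0.073], TCP at [0.173, 0.548, 0.245] pointing down, gripper open.
Joint ranges: [-3.12, 3.12], [-1.05, 2.28], [0.14, 2.33], [-1.42, 4.57], [0.1, 2.73], [-2.68, 2.68]. Speed limits (rad/s): [2.57, 2.57, 3.14, 3.14, 3.14, 3.14].

INTERFACE

Orientations are given as a unit quaternion [x, y, z, w].
In Python, from rig import ctrl gives the robot as it stands.
- The arm moves only by the tool play_rows, never from a script. Its argument "motion" is text: rows parted by semicolons, each of 7 numbers parted by spaces: the shift along the tool's x, y, z in cm, then the turn, a rotation vector about the tool's x, y, z in degrees, then the closure, from 0 (fully open) to 1 (shut). A call has 1 to 20 rows; each row shifts and turns the commanded pose from where the row before left it, along the tool's axes as they then stand; what a row does not reach is not made up. A row lasts 1/8 s, in which the tool goes at most 62.5 mm and 10.7 degrees, less where a joint would pass 70% of its speed; a pose out of reach is approached as far as the arm can. A call is refused whole if a number of a shift passes 6.25 or a number of a turn 10.7, either way. A call with a gripper value outside its range is refused whole. The fingers move at their own pace and stop on an object; "force" is the grip in N (left out, the last holds). Time passes only in rows, so rows that do not move let the fingers close. It gives the time, the measured TCP pose, the force and the opening at its end, in the units of the state.
- ctrl.state(): the state, without advancing time (a new reading comes with each control period).
- ctrl.snapshot(name): name is "scene" or "top"; returns (picture, depth): 384x512x3 uint8, red, green, blue; 384x512 float32, m along the optical axis (not along the pixel's ray), 0 where there is no reading.
- ctrl.camera_info(name): a dict with "fx", "fy", "cx", "cy" (pixels), "R" (3x3) and "t" (3): a world point X has camera coordinates R X + t. Camera axes: x right, y down, z forward; pixel columns grow to the right and rows downward; lengths in m; the calibration is good to about 2 mm. A picture is of the moment at which its call begins. camera_info takes no time and is no camera call.
- ctrl.hand_in(): hands the job in, once; it reports no verdict.
The state is a dict: "time_s": time; "qpos": joint angles; "qvel": joint speeds; "joint_efforts": joint torques, N m; "position": TCP position; "ee_rot": TCP orientation; "wrist_force": force on the tool from outside, world axes, zero at the start; "wrist_torque": the same for the moment, N m; "width": opening from 0.0 (shut) to 1.0 (fully open).
Only numpy, scipy, OpenCV 4.12 (cv2) and the standard library are available. Lean on these libraries where they do the work, as an engineer would, in place of code of your own. Each camera call takes 0.05 s, during which the arm holds its last target.

TASK

Five dark ferrite ring cores lie on the deck of the counting tray at the radio table. Sweep any three of them over the edge into the lidded trough, then shut the trough's lid fully, and only after that sweep the other two off the deck's opposite edge back into the open return pan. Push the cores along, do not pick them up or let any leave the tray, and leave the upright brass coax adapter standing where it is and the other things on the table undisturbed.

Things in the scene. Friction and masses are not known exactly. Their poses are not given: they have to be found in the camera images.
- tray: White counting tray fixed to the table, x -111 to 111, y -120 to 128 mm. Origin: on the table under the deck's middle. The flat deck (top 40 mm above the table) spans x -107 to 107, y -66 to 66; its two x ends have fences 10 mm high, its y edges are bare. Beyond +y lies the trough, beyond -y the open return pan: pieces pushed over the edge drop in.
- trough (a point): Middle of the trough's floor, 6 mm above the table (34 mm below the deck), at tray y +95 mm. The trough is 214 mm long (tray's x) and 58 mm wide (y +66 to +124); its outer wall ends level with the deck.
- pan (a point): Middle of the return pan's floor, 6 mm above the table, at tray y -91 mm. The pan is 214 mm long (tray's x), 50 mm wide (y -116 to -66) and has no lid; its outer wall ends level with the deck.
- lid (a joint): Angle of the trough's flat aluminium lid (rad): 0 shut (top 44.5 mm above the table; a rib along its free edge rises to 49 mm), 1.57 upright, 1.9 widest open, leaning away from the deck. Starts at 1.65 to 1.9. Hinged along the trough's outer wall (tray's x). The stiff hinge holds the lid at any angle: push it (1 to 2 N at the edge) all the way down.
- lid_edge (a point): Middle of the lid's free edge. The lid is 210 mm long (tray's x), 3 mm thick and reaches 60.5 mm from the hinge line to this edge. When shut, the edge lies just over the deck's +y edge.
- lid_hinge (a point): Middle of the lid's hinge line, 41.5 mm above the table, at tray y +126 mm.
- core1_mid (a point): One of five alike dark ferrite ring cores: 25 mm outside, 13 mm hole, 12 mm thick, 22 g, lying flat on the deck. Point: its centre, half-way up. Cores and adapter start in six places: rows at about tray y +42 and -42 mm, each with places at about x -62, 0 and 62; which is where varies.
- core2_mid (a point): One of five alike dark ferrite ring cores: 25 mm outside, 13 mm hole, 12 mm thick, 22 g, lying flat on the deck. Point: its centre, half-way up. Cores and adapter start in six places: rows at about tray y +42 and -42 mm, each with places at about x -62, 0 and 62; which is where varies.
- core3_mid (a point): One of five alike dark ferrite ring cores: 25 mm outside, 13 mm hole, 12 mm thick, 22 g, lying flat on the deck. Point: its centre, half-way up. Cores and adapter start in six places: rows at about tray y +42 and -42 mm, each with places at about x -62, 0 and 62; which is where varies.
- core4_mid (a point): One of five alike dark ferrite ring cores: 25 mm outside, 13 mm hole, 12 mm thick, 22 g, lying flat on the deck. Point: its centre, half-way up. Cores and adapter start in six places: rows at about tray y +42 and -42 mm, each with places at about x -62, 0 and 62; which is where varies.
- core5_mid (a point): One of five alike dark ferrite ring cores: 25 mm outside, 13 mm hole, 12 mm thick, 22 g, lying flat on the deck. Point: its centre, half-way up. Cores and adapter start in six places: rows at about tray y +42 and -42 mm, each with places at about x -62, 0 and 62; which is where varies.
- adapter_mid (a point): Brass coax adapter standing on end on the deck among the cores, in one of the six places: stepped round barrel, 22 mm across at its collar, 36 mm tall (39 with its pin). Not a core; to be left where it stands. This point is on its axis, 18 mm above its foot.
- mic: Bystander on the table: hand microphone, black, 95 x 58 x 26, lying flat (mm). Origin at its underside.
- driver: Bystander on the table: screwdriver, 170 long, lying flat (mm). Origin at its underside.
- mug: Bystander on the table: white mug, 76 across, 85 tall (mm). Origin at its underside (mug: handle at its +y).
- tin: Bystander on the table: round closed tin, 71 across, 28 tall (mm). Origin at its underside.
- meter: Bystander on the table: grey hand meter, 130 x 70 x 40, lying flat (mm). Origin at its underside.
- pen: Bystander on the table: black pen, 130 long, lying flat (mm). Origin at its underside.

How it is judged:
On the way, in this order (a step that is already met when the one before it is completed fails the run):
1. three cores are in the trough and the other two still on the deck ((y of each of core1_mid, core2_mid, core3_mid in the frame of tray above 0.068 m or y of each of core1_mid, core2_mid, core4_mid in the frame of tray above 0.068 m or y of each of core1_mid, core2_mid, core5_mid in the frame of tray above 0.068 m or y of each of core1_mid, core3_mid, core4_mid in the frame of tray above 0.068 m or y of each of core1_mid, core3_mid, core5_mid in the frame of tray above 0.068 m or y of each of core1_mid, core4_mid, core5_mid in the frame of tray above 0.068 m or y of each of core2_mid, core3_mid, core4_mid in the frame of tray above 0.068 m or y of each of core2_mid, core3_mid, core5_mid in the frame of tray above 0.068 m or y of each of core2_mid, core4_mid, core5_mid in the frame of tray above 0.068 m or y of each of core3_mid, core4_mid, core5_mid in the frame of tray above 0.068 m) and (z of each of core1_mid, core2_mid in the frame of tray above 0.0385 m or z of each of core1_mid, core3_mid in the frame of tray above 0.0385 m or z of each of core1_mid, core4_mid in the frame of tray above 0.0385 m or z of each of core1_mid, core5_mid in the frame of tray above 0.0385 m or z of each of core2_mid, core3_mid in the frame of tray above 0.0385 m or z of each of core2_mid, core4_mid in the frame of tray above 0.0385 m or z of each of core2_mid, core5_mid in the frame of tray above 0.0385 m or z of each of core3_mid, core4_mid in the frame of tray above 0.0385 m or z of each of core3_mid, core5_mid in the frame of tray above 0.0385 m or z of each of core4_mid, core5_mid in the frame of tray above 0.0385 m)), for 0.2 s.
2. the lid is shut over exactly three cores, the other two still on the deck (all of step 1 and value of joint lid below 0.06 rad), for 0.2 s.
At the end, for the whole second after the job is handed in: Exactly three cores lie in the trough, the other two in the return pan, all at rest; the lid is shut (within 0.06 rad); the adapter still stands upright on the deck (within 0.2 rad and 20 mm of where it was) (value of joint lid below 0.06 rad and (y of each of core1_mid, core2_mid, core3_mid in the frame of tray above 0.068 m or y of each of core1_mid, core2_mid, core4_mid in the frame of tray above 0.068 m or y of each of core1_mid, core2_mid, core5_mid in the frame of tray above 0.068 m or y of each of core1_mid, core3_mid, core4_mid in the frame of tray above 0.068 m or y of each of core1_mid, core3_mid, core5_mid in the frame of tray above 0.068 m or y of each of core1_mid, core4_mid, core5_mid in the frame of tray above 0.068 m or y of each of core2_mid, core3_mid, core4_mid in the frame of tray above 0.068 m or y of each of core2_mid, core3_mid, core5_mid in the frame of tray above 0.068 m or y of each of core2_mid, core4_mid, core5_mid in the frame of tray above 0.068 m or y of each of core3_mid, core4_mid, core5_mid in the frame of tray above 0.068 m) and (y of each of core1_mid, core2_mid in the frame of tray below -0.068 m or y of each of core1_mid, core3_mid in the frame of tray below -0.068 m or y of each of core1_mid, core4_mid in the frame of tray below -0.068 m or y of each of core1_mid, core5_mid in the frame of tray below -0.068 m or y of each of core2_mid, core3_mid in the frame of tray below -0.068 m or y of each of core2_mid, core4_mid in the frame of tray below -0.068 m or y of each of core2_mid, core5_mid in the frame of tray below -0.068 m or y of each of core3_mid, core4_mid in the frame of tray below -0.068 m or y of each of core3_mid, core5_mid in the frame of tray below -0.068 m or y of each of core4_mid, core5_mid in the frame of tray below -0.068 m) and angle between adapter_mid's own z axis and vertical below 0.2 rad and z of adapter_mid in the frame of tray above 0.05 m and linear speed of each of core1, core2, core3, core4, core5 below 0.03 m/s and z of each of core1_mid, core2_mid, core3_mid, core4_mid, core5_mid in the frame of tray below 0.036 m); the robot touches nothing.
It fails at once if a core leaves the tray ((x of core1_mid in the frame of tray above 0.111 m or x of core1_mid in the frame of tray below -0.111 m or y of core1_mid in the frame of tray above 0.128 m or y of core1_mid in the frame of tray below -0.12 m) or (x of core2_mid in the frame of tray above 0.111 m or x of core2_mid in the frame of tray below -0.111 m or y of core2_mid in the frame of tray above 0.128 m or y of core2_mid in the frame of tray below -0.12 m) or (x of core3_mid in the frame of tray above 0.111 m or x of core3_mid in the frame of tray below -0.111 m or y of core3_mid in the frame of tray above 0.128 m or y of core3_mid in the frame of tray below -0.12 m) or (x of core4_mid in the frame of tray above 0.111 m or x of core4_mid in the frame of tray below -0.111 m or y of core4_mid in the frame of tray above 0.128 m or y of core4_mid in the frame of tray below -0.12 m) or (x of core5_mid in the frame of tray above 0.111 m or x of core5_mid in the frame of tray below -0.111 m or y of core5_mid in the frame of tray above 0.128 m or y of core5_mid in the frame of tray below -0.12 m)).
It fails at once if a core is lifted more than about 30 mm clear of the deck (height (world z) of any of core1_mid, core2_mid, core3_mid, core4_mid, core5_mid above 0.078 m).
It fails at once if the coax adapter is shifted by more than 20 mm or knocked over (distance of adapter_mid from where it was at the start of the episode above 0.02 m or angle between adapter_mid's own z axis and vertical above 0.5 rad).
It fails at once if a bystander on the table is shifted by more than 40 mm (distance of any of mic, driver, mug, tin, meter, pen from where it was at the start of the episode above 0.04 m).
It also fails if it takes over 64 s, if anything falls off the work surface, if the arm or the gripper's body presses on something with over 40 N, if the wrist force passes 120 N, or if a joint passes its speed limit or range.

## Working session

There is one attempt and no reset: what is moved stays moved. The work goes in short steps, Python scripts to look and compute and a tool call to move; the robot and the scene stay as the last step left them, time stands still between calls to the robot, and variables do not carry over. Pictures are saved under pics/ and viewed, and the job is handed in when it is done.

Besides the shell and the picture viewer there is one more tool, called after "Call:" as name(argument=value, ...), one argument or row to a line, values as JSON. play_rows: Moves the arm, as the interface text tells. Its arguments: {"type":"object","properties":{"motion":{"type":"string"},"force":{"type":"number"}},"required":["motion"]}

```bash
ls; mkdir -p pics; python3 - <<'E'
from rig import ctrl
import cv2,numpy as np
print(ctrl.state())
for n in("scene","top"):
    p,d=ctrl.snapshot(n); cv2.imwrite(f"pics/{n}0.png",p[:,:,::-1]); np.save(f"{n}0.npy",d)
    print(n,ctrl.camera_info(n))
E
```

```text
pics
{'time_s': 0.0, 'qpos': array([ 1.19152791e+00,  3.07557121e-01,  1.50768427e+00,  6.90834344e-06,
        1.32838675e+00, -7.34592967e-02]), 'qvel': array([ 0.00057032, -0.00042496, -0.00048977, -0.00070941,  0.00101077,
       -0.00055544]), 'joint_efforts': array([-6.29936585e-05, -4.57535577e+01, -2.51927859e+01, -3.82206490e-04,
        1.32560104e-02, -5.02663954e-05]), 'position': array([0.17286167, 0.54769676, 0.24438599]), 'ee_rot': array([ 0.69955718, -0.10786339,  0.10753574, -0.69815565]), 'wrist_force': array([ 0.11191769, -0.24212314, -0.16866641]), 'wrist_torque': array([-0.00985938,  0.03374168, -0.00030442]), 'width': 1.0002839990626684}
scene {'fx': 462.61588985531506, 'fy': 462.61588985531506, 'cx': 253.84904794726327, 'cy': 197.77634729060767, 'R': array([[-0.51873833,  0.85481318, -0.01431686],
       [ 0.64936994,  0.38306339, -0.65694834],
       [-0.55608384, -0.35008122, -0.75379964]]), 't': array([ 0.326503  , -0.32303456,  1.61865446])}
top {'fx': 493.0370443729878, 'fy': 493.0370443729878, 'cx': 258.66548303649256, 'cy': 191.5605559039909, 'R': array([[-0.02459223, -0.99966014,  0.00864979],
       [-0.99890451,  0.02422723, -0.04003518],
       [ 0.03981201, -0.00962487, -0.99916083]]), 't': array([-0.01906703,  0.54985007,  1.59927654])}
```

View pics/scene0.png

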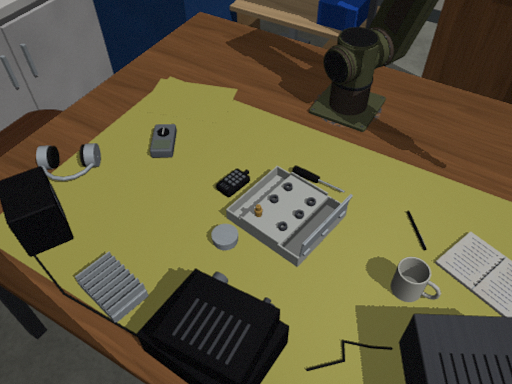

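View pics/top0.png

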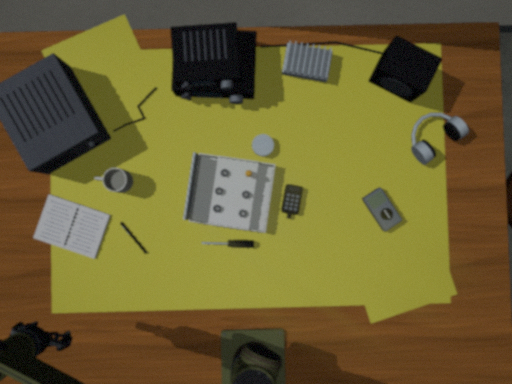

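The top view shows the tray around columns 186-275, rows 153-232, with the lid at its left. Next I'll measure it zoomed in.

```bash
cat > h.py <<'E'
import numpy as np,cv2
from rig import ctrl
def ray(ci,u,v,z):
    R,t=ci["R"],ci["t"]; c=-R.T@t
    d=R.T@np.array([(u-ci["cx"])/ci["fx"],(v-ci["cy"])/ci["fy"],1.])
    return c+d*(z-c[2])/d[2]
def proj(ci,X):
    p=ci["R"]@np.asarray(X)+ci["t"]; return ci["cx"]+ci["fx"]*p[0]/p[2],ci["cy"]+ci["fy"]*p[1]/p[2]
E
python3 - <<'E'
import cv2,numpy as np
a=cv2.imread("pics/top0.png")[140:245,175:290]; cv2.imwrite("pics/topz.png",cv2.resize(a,None,fx=5.2,fy=5.2,interpolation=cv2.INTER_CUBIC))
a=cv2.imread("pics/scene0.png")[155:270,210:360]; cv2.imwrite("pics/scenez.png",cv2.resize(a,None,fx=5,fy=5,interpolation=cv2.INTER_CUBIC))
E
```

```text
(no output)
```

View pics/topz.png

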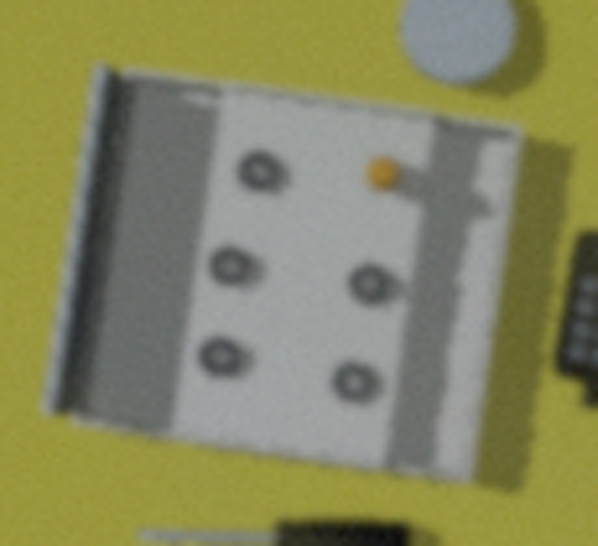

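View pics/scenez.png

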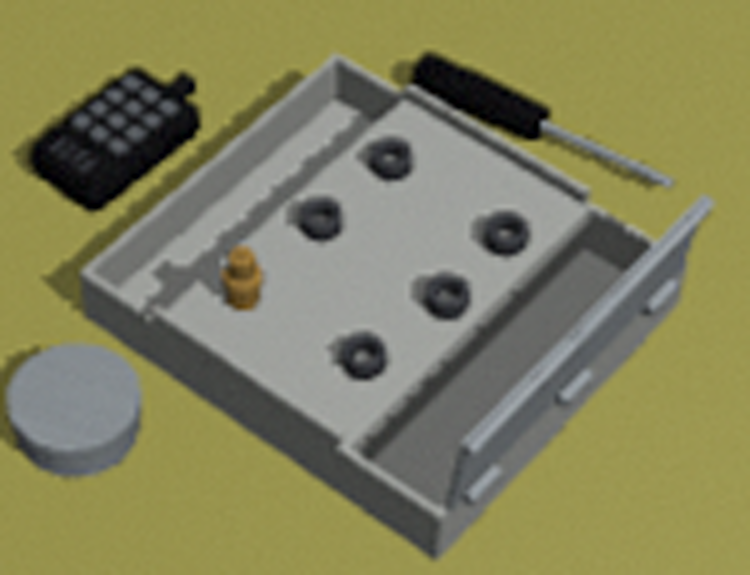

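```bash
python3 - <<'E'
from h import *
from scipy.spatial.transform import Rotation as Ro
T=ctrl.camera_info("top");S=ctrl.camera_info("scene")
z2=lambda x,y:(175+(x+.5)/5.2-.5,140+(y+.5)/5.2-.5)
for n,ci,roi,zc in(("top",T,(153,232,186,275),.052),("scene",S,(165,262,228,350),.052)):
    a=cv2.imread(f"pics/{n}0.png"); g=cv2.cvtColor(a,cv2.COLOR_BGR2GRAY)
    r=roi; sub=cv2.resize(g[r[0]:r[1],r[2]:r[3]],None,fx=4,fy=4,interpolation=cv2.INTER_CUBIC)
    m=(sub<75).astype(np.uint8)
    N,l,st,c=cv2.connectedComponentsWithStats(m)
    for i in range(1,N):
        if 60<st[i,4]<2500:
            u=r[2]+(c[i,0]+.5)/4-.5; v=r[0]+(c[i,1]+.5)/4-.5
            print(n,st[i],round(u,1),round(v,1),ray(ci,u,v,.048).round(4))
    hsv=cv2.cvtColor(a,cv2.COLOR_BGR2HSV)
    mm=((hsv[...,0]>8)&(hsv[...,0]<22)&(hsv[...,1]>130)).astype(np.uint8)
    mm[:r[0]]=0;mm[r[1]:]=0;mm[:,:r[2]]=0;mm[:,r[3]:]=0
    ys,xs=np.nonzero(mm); print("adapter",n,xs.mean(),ys.mean(),xs.min(),xs.max(),ys.min(),ys.max(),ray(ci,xs.mean(),ys.mean(),.062).round(4))
# edges
for nm,p,z in(("deck+y far",(220,88),.04),("deck+y near",(175,430),.04),("deck-y far",(434,120),.04),("deck-y near",(388,468),.04),("pan outer far",(520,130),.04),("pan outer near",(474,480),.04),("lidtop far",(100,66),.1),("lidtop near",(47,412),.1)):
    print(nm,ray(T,*z2(*p),z).round(4))
s2=lambda x,y:(210+(x+.5)/5-.5,155+(y+.5)/5-.5)
for nm,p,z in (("deck+y far",(355,450),.04),("deck+y near",(595,210),.04),("deck-y near",(405,90),.04),("deck-y far",(150,312),.04),("corner pan near",(335,57),.04),("corner pan far",(85,270),.04),("trough far",(437,515),.04)):
    print("S",nm,ray(S,*s2(*p),z).round(4))
print(Ro.from_quat(ctrl.state()["ee_rot"]).as_matrix().round(3))
E
```

```text
adapter top 248.46666666666667 172.86666666666667 247 250 171 175 [ 0.6072 -0.0012  0.062 ]
scene [ 198   13   49   44 1011] 282.3 173.5 [ 0.4462 -0.0139  0.048 ]
scene [252  35 143  85 571] 309.3 184.3 [0.4446 0.0724 0.048 ]
scene [222  73  34  31 810] 287.5 186.6 [0.4838 0.0234 0.048 ]
scene [165 121  35  31 860] 273.4 198.6 [0.5428 0.0114 0.048 ]
scene [313 132  37  32 875] 310.5 201.6 [0.5007 0.1042 0.048 ]
scene [110 173  13  10  91] 256.4 209.1 [ 0.5988 -0.0097  0.048 ]
scene [266 182  37  33 896] 298.7 214.1 [0.5562 0.097  0.048 ]
scene [106 186  18  20 182] 256.1 213.9 [ 0.6136 -0.0017  0.048 ]
scene [198 229  38  35 901] 282.0 226.1 [0.6143 0.078  0.048 ]
adapter scene 258.78125 209.953125 255 305 177 216 [0.6081 0.0035 0.062 ]
deck+y far [0.664  0.0992 0.04  ]
deck+y near [0.4537 0.1313 0.04  ]
deck-y far [ 0.641  -0.0325  0.04  ]
deck-y near [0.4271 0.001  0.04  ]
pan outer far [ 0.6336 -0.0856  0.04  ]
pan outer near [ 0.4185 -0.0517  0.04  ]
lidtop far [0.672  0.1658 0.1   ]
lidtop near [0.4674 0.2011 0.1   ]
S deck+y far [0.6629 0.1011 0.04  ]
S deck+y near [0.4522 0.1368 0.04  ]
S deck-y near [0.4237 0.0015 0.04  ]
S deck-y far [ 0.64   -0.0378  0.04  ]
S corner pan near [ 0.4207 -0.0471  0.04  ]
S corner pan far [ 0.6332 -0.0842  0.04  ]
S trough far [0.6767 0.1557 0.04  ]
[[ 0.954 -0.001  0.301]
 [-0.301 -0.002  0.954]
 [-0.    -1.    -0.002]]
```

The scene crop shows the adapter at the far −y place (crop pixel 240,280), three cores in the +y row and two in the −y row. I'll refine the tray frame and the core positions.

```bash
cat >> h.py <<'E'
th=np.deg2rad(-9.0); O=np.array([.5465,.0498]); ex=np.array([np.cos(th),np.sin(th)]); ey=np.array([-ex[1],ex[0]])
def tray(P): d=np.asarray(P)[:2]-O; return (1000*np.array([d@ex,d@ey])).round(1)
def world(x,y): return O+ex*x/1000+ey*y/1000
def rep():
    from scipy.spatial.transform import Rotation as Ro
    s=ctrl.state(); M=Ro.from_quat(s["ee_rot"]).as_matrix()
    print("t",round(s["time_s"],2),"tray",tray(s["position"]),"z",round(s["position"][2]*1000,1),"yaw z",round(np.degrees(np.arctan2(M[1,2],M[0,2])),1),"down",M[:,1].round(3),"F",s["wrist_force"].round(1),"w",round(s["width"],3)); return s,M
E
python3 - <<'E'
from h import *
T=ctrl.camera_info("top");S=ctrl.camera_info("scene")
a=cv2.imread("pics/top0.png"); g=cv2.resize(cv2.cvtColor(a,cv2.COLOR_BGR2GRAY)[140:245,175:290],None,fx=5.2,fy=5.2,interpolation=cv2.INTER_CUBIC)
for p in((262,172),(234,267),(222,357),(372,284),(356,383)):
    w=g[p[1]-30:p[1]+30,p[0]-35:p[0]+35]; m=(w<100)
    ys,xs=np.nonzero(m); u=175+(p[0]-35+xs.mean()+.5)/5.2-.5; v=140+(p[1]-30+ys.mean()+.5)/5.2-.5
    print("top",m.sum(),tray(ray(T,u,v,.046)))
for u,v in((310.5,201.6),(298.7,214.1),(282,226.1),(287.5,186.6),(273.4,198.6)): print("scene",tray(ray(S,u,v,.046)))
print("adapter",tray((.6077,.001)))
E
```

```text
top 1006 [59.9 34.9]
top 974 [-0.1 44.6]
top 1037 [-56.4  43.2]
top 971 [  0.1 -42.3]
top 817 [-60.5 -40.2]
scene [-55.3  45.7]
scene [ 0.8 47.2]
scene [61.4 37.6]
scene [-59.5 -36.9]
scene [  1.  -39.6]
adapter [ 68.1 -38.6]
```

Call:
play_rows(
  motion="0 0 0 0 0 0 0.88;0 0 0 0 10 0 0.88;0 0 0 0 10 0 0.88;0 0 0 0 10 0 0.88;0 0 0 0 10 0 0.88;0 0 0 0 10 0 0.88;0 0 0 0 10 0 0.88;0 0 0 0 10 0 0.88;0 0 0 0 10 0 0.88;0 0 0 0 1.5 0 0.88",
  force=20,
)

```text
time_s: 1.35
position: [0.1731, 0.5482, 0.2451]
ee_rot: [0.459, -0.538, 0.538, -0.459]
wrist_force: [0.6, 0.6, 0.2]
width: 0.119
```

```bash
python3 -c "
from h import *
rep()"
```

```text
t 1.35 tray [-446.8  433.8] z 245.1 yaw z -9.0 down [-0. -0. -1.] F [0.6 0.6 0.2] w 0.119
```

Call:
play_rows(
  motion="3.5 0 3.2 0 0 0 0.88;3.5 0 3.2 0 0 0 0.88;3.5 0 3.2 0 0 0 0.88;3.5 0 3.2 0 0 0 0.88;3.5 0 3.2 0 0 0 0.88;3.5 0 3.2 0 0 0 0.88;3.5 0 3.2 0 0 0 0.88;3.5 0 3.2 0 0 0 0.88;3.5 0 3.2 0 0 0 0.88;3.5 0 3.2 0 0 0 0.88;3.5 0 3.5 0 0 0 0.88;3.9 0 3.6 0 0 0 0.88;0 4 0 0 0 0 0.88;0 5 0 0 0 0 0.88;0 5 0 0 0 0 0.88;0 2 0 0 0 0 0.88;0 0 0 0 0 0 0.88",
)

```text
time_s: 3.48
position: [0.4914, 0.0681, 0.0837]
ee_rot: [-0.461, 0.538, -0.536, 0.458]
wrist_force: [-0.7, -0.4, 0.1]
width: 0.12
```

```bash
python3 -c "
from h import *
rep()
for n in('top','scene'):
  p,d=ctrl.snapshot(n); cv2.imwrite(f'pics/{n}1.png',p[:,:,::-1])
a=cv2.imread('pics/scene1.png')[130:270,210:360]; b=cv2.imread('pics/top1.png')[140:245,175:290]
cv2.imwrite('pics/a1.png',cv2.resize(a,None,fx=4,fy=4,interpolation=cv2.INTER_CUBIC)); cv2.imwrite('pics/b1.png',cv2.resize(b,None,fx=5.2,fy=5.2,interpolation=cv2.INTER_CUBIC))"
```

```text
t 3.48 tray [-57.3   9.5] z 83.7 yaw z -8.9 down [-0.004 -0.    -1.   ] F [-0.7 -0.4  0.1] w 0.12
```

View pics/a1.png

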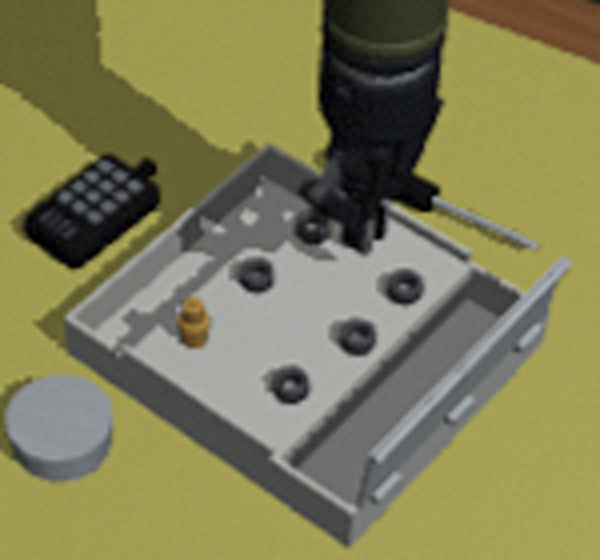

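The gripper hangs over the near middle of the deck, two tips at about (365,240) in the crop, clear of the cores. Next I lower it and look for the deck.

Call:
play_rows(
  motion="0 1.5 0 0 0 0 0.88;0 0.8 0 0 0 0 0.88;0 0.1 0 0 0 0 0.88;0 0 0 0 0 0 0.88;0 0 0 0 0 0 0.88",
)

```text
time_s: 4.2
position: [0.4932, 0.0683, 0.0618]
ee_rot: [0.459, -0.538, 0.538, -0.459]
wrist_force: [0.1, -0.7, -0.2]
width: 0.121
```

Call:
play_rows(
  motion="0 0.15 0 0 0 0 0.88;0 0 0 0 0 0 0.88;0 0 0 0 0 0 0.88",
)

```text
time_s: 4.58
position: [0.4928, 0.0683, 0.0598]
ee_rot: [-0.459, 0.538, -0.538, 0.459]
wrist_force: [-0.4, -0.2, 0.2]
width: 0.12
```

Call:
play_rows(
  motion="0 0.15 0 0 0 0 0.88;0 0 0 0 0 0 0.88;0 0 0 0 0 0 0.88",
)

```text
time_s: 4.95
position: [0.4928, 0.0683, 0.0582]
ee_rot: [-0.459, 0.538, -0.538, 0.459]
wrist_force: [-0.0, 0.4, -0.9]
width: 0.121
```

Call:
play_rows(
  motion="-0.5 0 0 0 0 0 0.88;-0.5 0 0 0 0 0 0.88;-0.5 0 0 0 0 0 0.88;-0.5 0 0 0 0 0 0.88;-0.5 0 0 0 0 0 0.88;-0.5 0 0 0 0 0 0.88;-0.5 0 0 0 0 0 0.88;-0.5 0 0 0 0 0 0.88;-0.5 0 0 0 0 0 0.88;-0.5 0 0 0 0 0 0.88;-0.3 0 0 0 0 0 0.88;0 0 0 0 0 0 0.88",
)

```text
time_s: 6.45
position: [0.5011, 0.1208, 0.0583]
ee_rot: [0.459, -0.538, 0.538, -0.459]
wrist_force: [-0.1, -0.4, -0.1]
width: 0.119
```

```bash
cat > look.py <<'E'
import sys
from h import *
rep(); k=sys.argv[1]
p,d=ctrl.snapshot('scene'); q,_=ctrl.snapshot('top')
a=cv2.resize(p[130:270,210:360,::-1],None,fx=3,fy=3,interpolation=cv2.INTER_CUBIC); b=cv2.resize(q[140:245,175:270,::-1],None,fx=3.6,fy=4,interpolation=cv2.INTER_CUBIC)
cv2.imwrite(f'pics/l{k}.png',np.hstack([a,b[:420]]))
E
python3 look.py 1
```

```text
t 6.45 tray [-55.9  63.1] z 58.3 yaw z -9.0 down [ 0. -0. -1.] F [-0.1 -0.4 -0.1] w 0.119
```

View pics/l1.png

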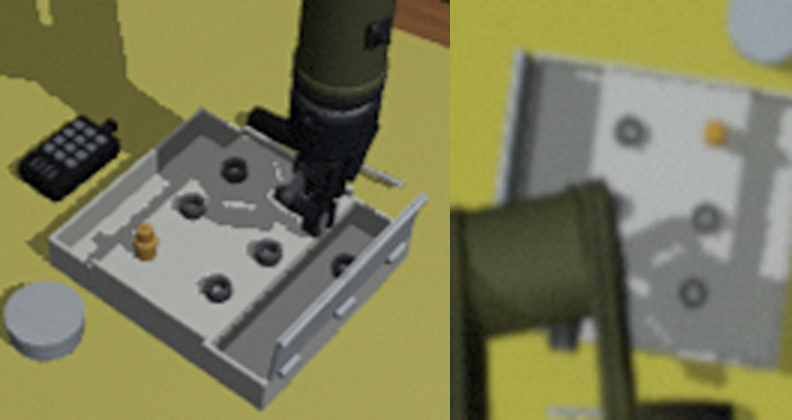

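The first core lies in the trough (left crop, 345,265). The middle core is next.

Call:
play_rows(
  motion="0 -3 0 0 0 0 0.88;2.6 0 2.8 0 0 0 0.88;2.7 0 2.8 0 0 0 0.88;0 0 0 0 0 0 0.88;0 1.5 0 0 0 0 0.88;0 1.5 0 0 0 0 0.88;0 0 0 0 0 0 0.88;-0.5 0 0 0 0 0 0.88;-0.5 0 0 0 0 0 0.88;-0.5 0 0 0 0 0 0.88;-0.5 0 0 0 0 0 0.88;-0.5 0 0 0 0 0 0.88;-0.5 0 0 0 0 0 0.88;-0.5 0 0 0 0 0 0.88;-0.5 0 0 0 0 0 0.88;-0.5 0 0 0 0 0 0.88;-0.5 0 0 0 0 0 0.88;-0.3 0 0 0 0 0 0.88;0 0 0 0 0 0 0.88",
)

```text
time_s: 8.93
position: [0.5565, 0.1121, 0.0583]
ee_rot: [0.459, -0.538, 0.538, -0.459]
wrist_force: [-0.5, -0.0, 0.2]
width: 0.12
```

```bash
python3 look.py 2
```

```text
t 8.93 tray [ 0.1 63.1] z 58.3 yaw z -9.0 down [ 0. -0. -1.] F [-0.5 -0.   0.2] w 0.12
```

View pics/l2.png

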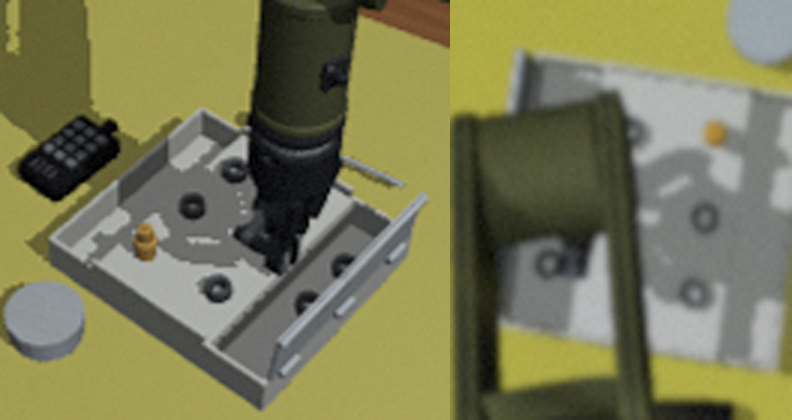

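Two cores are in the trough, at (345,265) and (307,303). Now the third, at tray x about 60.

Call:
play_rows(
  motion="0 -3 0 0 0 0 0.88;2.9 0 3 0 0 0 0.88;2.9 0 3 0 0 0 0.88;0 0 0 0 0 0 0.88;0 1.5 0 0 0 0 0.88;0 1.5 0 0 0 0 0.88;0 0 0 0 0 0 0.88;-0.6 0 0 0 0 0 0.88;-0.5 0 0 0 0 0 0.88;-0.5 0 0 0 0 0 0.88;-0.5 0 0 0 0 0 0.88;-0.5 0 0 0 0 0 0.88;-0.5 0 0 0 0 0 0.88;-0.5 0 0 0 0 0 0.88;-0.5 0 0 0 0 0 0.88;-0.5 0 0 0 0 0 0.88;-0.5 0 0 0 0 0 0.88;-0.5 0 0 0 0 0 0.88;-0.3 0 0 0 0 0 0.88;0 0 0 0 0 0 0.88",
)

```text
time_s: 11.52
position: [0.6159, 0.1037, 0.0583]
ee_rot: [0.459, -0.538, 0.538, -0.459]
wrist_force: [-0.2, 0.1, -0.1]
width: 0.122
```

```bash
python3 look.py 3
```

```text
t 11.53 tray [60.1 64.1] z 58.3 yaw z -9.0 down [ 0. -0. -1.] F [-0.2  0.1 -0.1] w 0.122
```

View pics/l3.png

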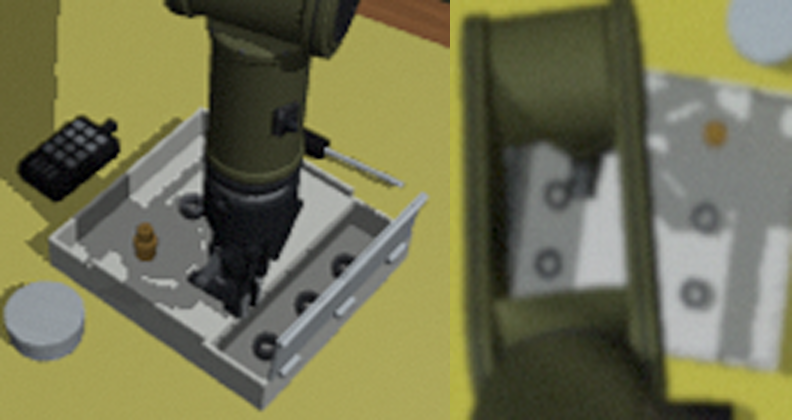

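All three cores are in the trough, at (345,265), (307,303) and (267,345). Next I go over and behind the lid.

Call:
play_rows(
  motion="0 -5 0 0 0 0 0.88;0 -5 0 0 0 0 0.88;0 -2.2 0 0 0 0 0.88;-4 0 -2 0 0 0 1;-4 0 -2 0 0 0 1;-4.1 0 -2 0 0 0 1;0 0 0 0 0 0 1;0 4 0 0 0 0 1;0 4 0 0 0 0 1;0 0.6 0 0 0 0 1;0 0 0 0 0 0 1;0 0 0 0 0 0 1",
)

```text
time_s: 13.12
position: [0.5771, 0.2323, 0.0961]
ee_rot: [0.458, -0.537, 0.538, -0.46]
wrist_force: [0.5, -0.5, -0.1]
width: -0.0
```

```bash
python3 look.py 4
```

```text
t 13.12 tray [  1.7 185.1] z 96.1 yaw z -9.1 down [ 0.003  0.001 -1.   ] F [ 0.5 -0.5 -0.1] w -0.0
```

View pics/l4.png

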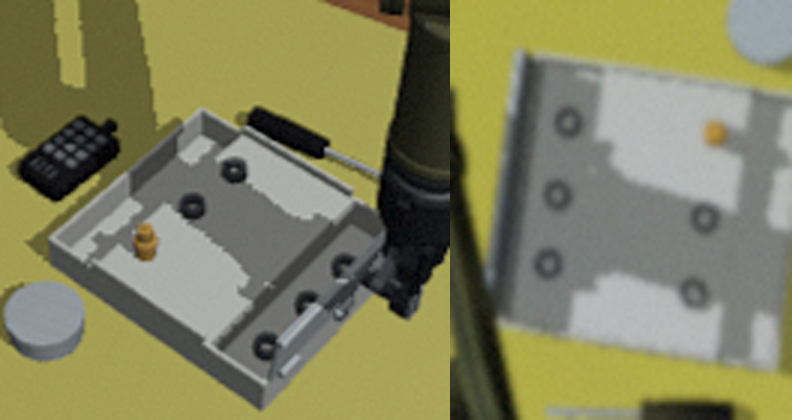

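The tip is behind the lid (400,300 in the crop). Now I push it toward the deck.

Call:
play_rows(
  motion="0.6 0 0 0 0 0 1;0.6 0 0 0 0 0 1;0.6 0 0 0 0 0 1;0.6 0 0 0 0 0 1;0.6 0 0 0 0 0 1;0.6 0 0 0 0 0 1;0.6 0 0 0 0 0 1;0.6 0 0 0 0 0 1;0.6 0 0 0 0 0 1;0 0 0 0 0 0 1",
)

```text
time_s: 14.48
position: [0.5669, 0.1783, 0.0942]
ee_rot: [0.459, -0.538, 0.538, -0.459]
wrist_force: [0.9, 0.3, -0.8]
width: -0.003
```

Call:
play_rows(
  motion="0.6 0 0 0 0 0 1;0.6 0 0 0 0 0 1;0.6 0 0 0 0 0 1;0.6 0 0 0 0 0 1;0 0 0 0 0 0 1",
)

```text
time_s: 15.1
position: [0.5631, 0.1546, 0.0943]
ee_rot: [0.459, -0.538, 0.538, -0.459]
wrist_force: [0.4, -0.0, -0.3]
width: 0.005
```

```bash
python3 look.py 5
```

```text
t 15.1 tray [  0.  106.1] z 94.3 yaw z -9.1 down [-0. -0. -1.] F [ 0.4 -0.  -0.3] w 0.005
```

View pics/l5.png

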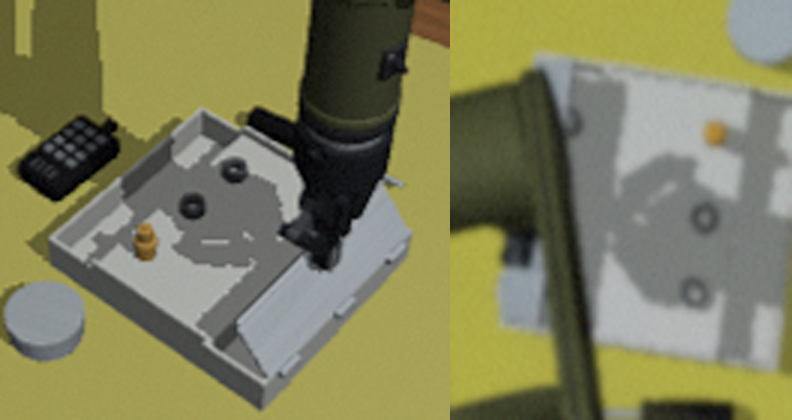

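The lid has come over to about 50° (crop 330,290). Now I push it down.

Call:
play_rows(
  motion="0.2 0.4 0 0 0 0 1;0.2 0.4 0 0 0 0 1;0.2 0.4 0 0 0 0 1;0.2 0.4 0 0 0 0 1;0.2 0.4 0 0 0 0 1;0.2 0.4 0 0 0 0 1;0.2 0.4 0 0 0 0 1;0 0.4 0 0 0 0 1;0 0 0 0 0 0 1",
)

```text
time_s: 16.32
position: [0.5609, 0.1414, 0.0619]
ee_rot: [-0.459, 0.538, -0.538, 0.459]
wrist_force: [0.3, 0.2, -0.9]
width: 0.004
```

Call:
play_rows(
  motion="0 0.2 0 0 0 0 1;0 0.2 0 0 0 0 1;0 0 0 0 0 0 1",
)

```text
time_s: 16.7
position: [0.5613, 0.1415, 0.0586]
ee_rot: [0.459, -0.538, 0.538, -0.459]
wrist_force: [0.5, -0.6, 2.9]
width: -0.001
```

```bash
python3 look.py 6
```

```text
t 16.7 tray [ 0.2 92.8] z 58.6 yaw z -9.0 down [ 0. -0. -1.] F [ 0.5 -0.6  2.9] w -0.001
```

View pics/l6.png

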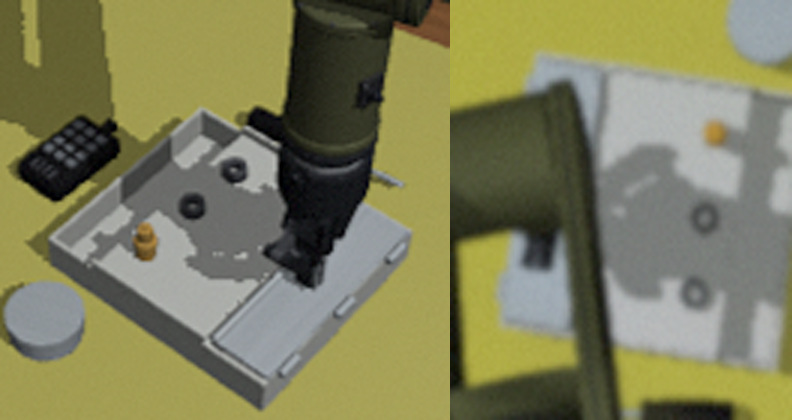

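Nearly shut. I press a little more to find the stop.

Call:
play_rows(
  motion="0 0.2 0 0 0 0 1;0 0 0 0 0 0 1;0 0 0 0 0 0 1",
)

```text
time_s: 17.18
position: [0.5613, 0.1415, 0.0584]
ee_rot: [0.459, -0.537, 0.538, -0.46]
wrist_force: [-4.4, -1.4, 15.4]
width: 0.001
```

Call:
play_rows(
  motion="0 0.2 0 0 0 0 1;0 0 0 0 0 0 1;0 0 0 0 0 0 1;0 0 0 0 0 0 1",
)

```text
time_s: 17.68
position: [0.5614, 0.1415, 0.0582]
ee_rot: [0.458, -0.537, 0.538, -0.46]
wrist_force: [-8.1, -2.5, 29.7]
width: -0.004
```

The force rises against a hard stop, with the tip at 44.5 mm, so the lid is shut. I lift off and check it before going on.

Call:
play_rows(
  motion="0 -3 0 0 0 0 1;0 -2 0 0 0 0 1;4.9 0 0 0 0 0 0.88;5 0 0 0 0 0 0.88;0 0 0 0 0 0 0.88;0 0 0 0 0 0 0.88",
)

```text
time_s: 18.42
position: [0.5458, 0.0438, 0.1042]
ee_rot: [-0.459, 0.538, -0.538, 0.459]
wrist_force: [0.4, -0.1, -0.1]
width: 0.123
```

```bash
python3 look.py 7; python3 - <<'E'
from h import *
S=ctrl.camera_info("scene"); p,d=ctrl.snapshot("scene")
for x in(-80,-40,40,80):
  o=[]
  for y in(120,110,100,90,80,72):
    u,v=proj(S,[*world(x,y),.0445]); u,v=round(u),round(v); z=d[v,u]
    c=np.array([(u-S["cx"])/S["fx"]*z,(v-S["cy"])/S["fy"]*z,z]); W=S["R"].T@(c-S["t"]); o.append(round(W[2]*1000,1))
  print(x,o)
E
```

```text
t 18.43 tray [ 0.2 -6. ] z 104.2 yaw z -9.1 down [ 0.     0.001 -1.   ] F [ 0.4 -0.1 -0.1] w 0.123
-80 [np.float64(45.4), np.float64(42.2), np.float64(46.8), np.float64(46.4), np.float64(44.4), np.float64(45.7)]
-40 [np.float64(39.0), np.float64(43.4), np.float64(46.2), np.float64(50.0), np.float64(44.3), np.float64(44.8)]
40 [np.float64(49.2), np.float64(47.4), np.float64(43.9), np.float64(44.8), np.float64(40.7), np.float64(43.6)]
80 [np.float64(46.4), np.float64(44.9), np.float64(44.9), np.float64(43.9), np.float64(41.7), np.float64(44.3)]
```

View pics/l7.png

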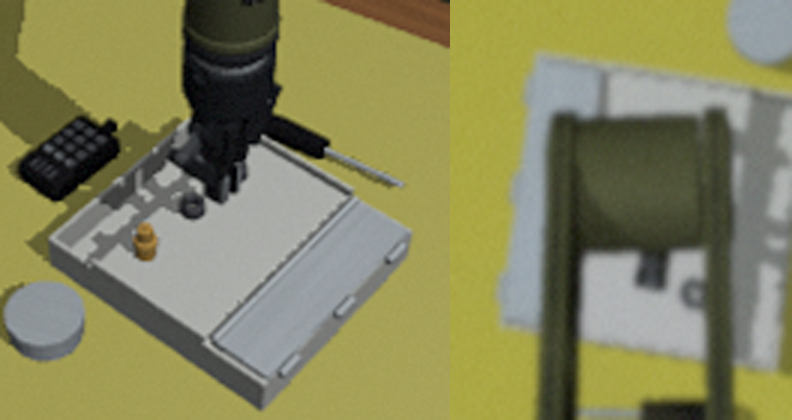

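The lid's top lies flat at about 44.5 mm, and both remaining cores are still on the deck. Now the first −y push.

Call:
play_rows(
  motion="0 2 0 0 0 0 0.88;0 2 0 0 0 0 0.88;0 0.6 0 0 0 0 0.88;0 0 0 0 0 0 0.88;0.5 0 0 0 0 0 0.88;0.5 0 0 0 0 0 0.88;0.5 0 0 0 0 0 0.88;0.5 0 0 0 0 0 0.88;0.5 0 0 0 0 0 0.88;0.5 0 0 0 0 0 0.88;0.5 0 0 0 0 0 0.88;0.5 0 0 0 0 0 0.88;0.5 0 0 0 0 0 0.88;0.5 0 0 0 0 0 0.88;0.5 0 0 0 0 0 0.88;0.4 0 0 0 0 0 0.88;0 0 0 0 0 0 0.88",
)

```text
time_s: 20.7
position: [0.5363, -0.0149, 0.0583]
ee_rot: [-0.459, 0.538, -0.538, 0.459]
wrist_force: [-0.6, 0.1, -0.6]
width: 0.115
```

```bash
python3 look.py 8
```

```text
t 20.7 tray [  0.1 -65.5] z 58.3 yaw z -9.0 down [-0.  0. -1.] F [-0.6  0.1 -0.6] w 0.115
```

View pics/l8.png

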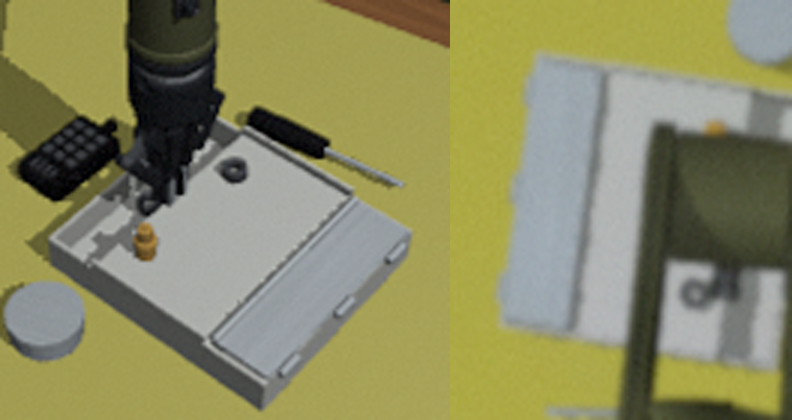

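Call:
play_rows(
  motion="0 -2 0 0 0 0 0.88;0 -2 0 0 0 0 0.88;-3 0 -3 0 0 0 0.88;-3.2 0 -3 0 0 0 0.88;0 0 0 0 0 0 0.88",
)

```text
time_s: 21.42
position: [0.484, 0.0579, 0.0982]
ee_rot: [-0.461, 0.538, -0.536, 0.459]
wrist_force: [0.9, 0.3, -0.0]
width: 0.119
```

```bash
python3 look.py 9
```

```text
t 21.43 tray [-63.1  -1.7] z 98.2 yaw z -8.8 down [-0.003  0.    -1.   ] F [ 0.9  0.3 -0. ] w 0.119
```

View pics/l9.png

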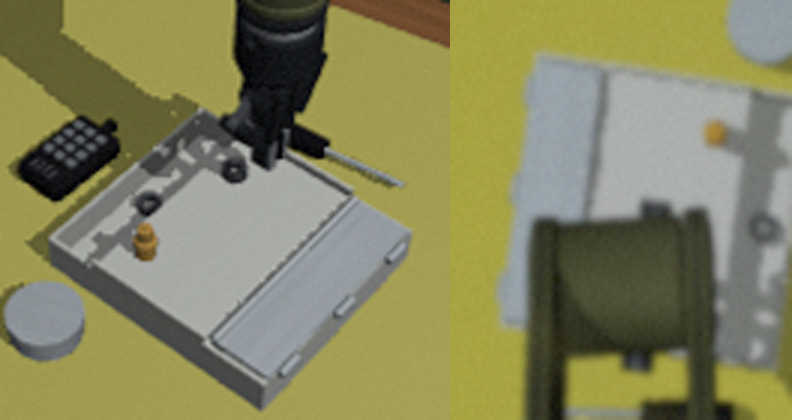

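The fourth core lies in the pan (148,203 in the scene crop, 762,228 in the top crop). Now the last one.

Call:
play_rows(
  motion="0 2 0 0 0 0 0.88;0 2 0 0 0 0 0.88;0 0 0 0 0 0 0.88;0.5 0 0 0 0 0 0.88;0.5 0 0 0 0 0 0.88;0.5 0 0 0 0 0 0.88;0.5 0 0 0 0 0 0.88;0.5 0 0 0 0 0 0.88;0.5 0 0 0 0 0 0.88;0.5 0 0 0 0 0 0.88;0.5 0 0 0 0 0 0.88;0.5 0 0 0 0 0 0.88;0.5 0 0 0 0 0 0.88;0.5 0 0 0 0 0 0.88;0.6 0 0 0 0 0 0.88;0 0 0 0 0 0 0.88",
)

```text
time_s: 23.52
position: [0.4772, -0.0046, 0.0583]
ee_rot: [0.459, -0.538, 0.538, -0.459]
wrist_force: [0.7, -0.5, -0.0]
width: 0.121
```

```bash
python3 look.py 10
```

```text
t 23.52 tray [-59.9 -64.6] z 58.3 yaw z -9.1 down [-0. -0. -1.] F [ 0.7 -0.5 -0. ] w 0.121
```

Call:
play_rows(
  motion="0 -3 0 0 0 0 0.88;0 -5 0 0 0 0 0.88;0 -5 0 0 0 0 0.88;-5 -3 0 0 0 0 0.88;-5 0 0 0 0 0 0.88;-5 0 -2 0 0 0 0.88;-5 0 -2 0 0 0 0.88;-5 0 -2 0 0 0 0.88;0 0 0 0 0 0 0.88;0 0 0 0 0 0 0.88",
)

```text
time_s: 24.88
position: [0.4568, 0.2521, 0.2181]
ee_rot: [0.46, -0.537, 0.538, -0.459]
wrist_force: [-0.8, 0.1, 1.2]
width: 0.12
```

```bash
python3 look.py 11
```

```text
t 24.88 tray [-120.2  185.7] z 218.1 yaw z -8.9 down [-0.    -0.001 -1.   ] F [-0.8  0.1  1.2] w 0.12
```

View pics/l11.png

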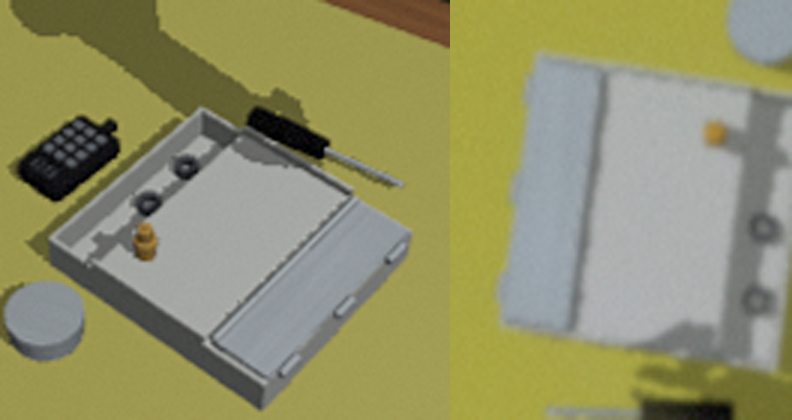

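Both cores lie in the pan (top crop 762,228 and 757,300), the lid is shut and the adapter stands. A final check, then I hand in.

```bash
python3 - <<'E'
from h import *
T=ctrl.camera_info("top")
for u,v in((762,228),(757,300)): print(tray(ray(T,175+(u-450)/3.6,140+v/4,.012)))
print("adapter",tray(ray(T,175+(714-450)/3.6,140+133/4,.07)))
ctrl.hand_in()
E
```

```text
[ -0.8 -92.9]
[-59.5 -96.2]
adapter [ 66.1 -40.8]
the job is handed in; nothing more can be done
```

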